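Turn a keyed roller key-up and clip it into its stand

TASK

Roll the steel roller along the counter, without lifting it, until the key on its spindle lies straight up; only then pick it up. Lay it in the grey stand with its keyed end at the sprung-jaw end, and press it down past the jaw until both ends are fully home in the forks and the jaw has closed over it, key still straight up, and let go. Leave the two cartons, the spray can and the belt pulley where they are.

Things in the scene. Friction and masses are not known exactly. Their poses are not given: they have to be found in the camera images.
- roller: Loose steel roller lying on the counter, 176 mm long, 0.46 kg. Origin: on its axis, mid-drum; x along the axis to the keyed end; y, z turn as it rolls and do not tell where the key is. Drum 34 mm diameter, x = -48 to 48 mm (grip and roll it here). Plain 18 mm journal x = -78 to -48 mm; keyed 18 mm spindle x = 48 to 98 mm, clamped rigidly in the drum at any angle.
- key (a point): Middle of the outer face of the key: a dark block 24 mm long, 8 mm wide, standing 6 mm proud of the spindle (15 mm from the axis, so it clears the counter as the drum rolls), 84 mm along the axis from roller. x = along the axis to the keyed end, z = radially outward through the key (up when the key lies on top).
- stand: Fixed grey stand. Origin: centre of the underside of its base plate (170 x 70 x 8 mm); x along its two forks, at x = -60 and +60 mm, 14 mm thick: saddle 39 mm above the counter, slot 20 mm wide for the journals, flaring above 56 mm to a 74 mm high top. The fork at x = +60 mm has a fixed prong on +y and the dark sprung jaw on -y; the keyed end belongs there.
- seat (a point): On the stand: where roller must come to lie, 48 mm above the counter midway between the forks; axes parallel to the stand's (roller x along seat x).
- jaw (a joint): Sprung jaw of the fork at x = +60 mm, hinged 14 mm above the counter: 0 = closed, grows to 0.5 rad as it swings outward (to the stand's -y). A journal needs about 0.1 rad to pass; pressing past takes roughly 5 to 15 N. Its nose is 59 mm above the counter, its sloping lead-in reaches to 82 mm.
- carton_wide: Part carton 102 x 56 x 41 mm, origin at the centre of its underside, x along its length. Bystander, stands beside the roller's path, in front of or behind it.
- carton_flat: Part carton 112 x 51 x 36 mm, origin at the centre of its underside, x along its length. Bystander, stands beside the roller's path, on the other side from the wide carton.
- spray_can: Standing spray can, 67 mm diameter, 205 mm high, origin at the centre of its underside. Bystander.
- pulley: Black V-belt pulley lying flat, 86 mm diameter, 32 mm high, origin at the centre of its underside. Bystander.

How it is judged:
On the way:
1. the roller lies at rest on the counter with its key on top (within 0.35 rad of straight up) (angle between key's own z axis and vertical below 0.35 rad and height (world z) of roller below 0.022 m and linear speed of roller below 0.02 m/s), for 0.2 s.
At the end, for the whole second after the job is handed in: The roller lies in both forks: its drum middle within 8 mm along and 4 mm across of the seat and 44 to 51 mm above the counter, axis within 0.07 rad of the stand's, keyed end at the jaw, key within 0.35 rad of straight up, the jaw closed (under 0.04 rad), everything at rest (x of roller in the frame of stand between -0.008 and 0.008 m and y of roller in the frame of stand between -0.004 and 0.004 m and z of roller in the frame of stand between 0.044 and 0.051 m and angle between the x axis of roller and the x axis of stand, either way round below 0.07 rad and x of key in the frame of stand above 0.06 m and angle between key's own z axis and vertical below 0.35 rad and value of joint jaw below 0.04 rad and linear speed of roller below 0.02 m/s); the robot touches nothing.
It fails at once if the roller is lifted off the counter (axis above 35 mm) while its key is more than 0.6 rad from straight up (height (world z) of roller above 0.035 m and angle between key's own z axis and vertical above 0.6 rad).
It fails at once if carton_wide is moved by more than 20 mm (distance of carton_wide from where it was at the start of the episode above 0.02 m).
It fails at once if carton_flat is moved by more than 20 mm (distance of carton_flat from where it was at the start of the episode above 0.02 m).
It fails at once if spray_can is moved by more than 20 mm (distance of spray_can from where it was at the start of the episode above 0.02 m).
It fails at once if pulley is moved by more than 20 mm (distance of pulley from where it was at the start of the episode above 0.02 m).
It also fails if it takes over 51 s, if anything falls off the work surface, if the arm or the gripper's body presses on something with over 40 N, if the wrist force passes 120 N, or if a joint passes its speed limit or range.

ROBOT

A 6-joint arm with a two-finger parallel gripper is mounted at the origin on a cart in front of the work surface, level with it; the furniture and walls round the work are solid. World frame = base frame: x ahead of the robot, y to its left, z up, the work surface at z = 0. Lengths are in m, angles in rad, forces in N, time in s.
With the tool pointing down it reaches from about 0.325 to 0.75 m from the base axis. Payload 7.6 kg.
Tool frame: the origin (TCP) lies on the front face of the gripper's body, between the roots of the fingers; the fingertips stand 73 mm ahead of it and the grasp point (between the pads) lies 54 mm ahead of it; z points along the fingers, y is the direction in which the jaws open and shut (so a half turn about z gives the same grasp; the last joint's range is limited). The gripper opens to 85 mm and grips with 20 to 120 N. Pads are 22 mm wide; open, the fingers measure 114 mm over their backs; the gripper's body (76 mm by 85 mm) begins 54 mm behind the grasp point. The pads swing forward as they close: fully open they stand 13 mm farther back than shut.
Start: joints at [-0.07, 0.052, 1.401, -0, 1.689, -0.07], TCP at [0.525, 0, 0.304] pointing down, gripper open.
Joint ranges: [-2.9, 2.9], [-0.91, 2.17], [0.12, 2.37], [-1.06, 4.2], [0.26, 2.73], [-2.93, 2.93]. Speed limits (rad/s): [2.57, 2.57, 3.01, 3.14, 3.14, 3.14].

INTERFACE

Orientations are given as a rotation vector (axis times angle).
In Python, from cell import bot, snapshot, camera_model, finder gives the robot as it stands.
- The arm moves only by the tool move_arm, never from a script. Its argument "moves" is a list of rows, each a list of 3 entries, a list of its own where there are three numbers: the closure, from -1 (fully open) to 1 (shut), then the shift along the tool's x, y, z in cm, then the turn about the tool's z in rad. In form: [[fingers, [x, y, z], roll], ...]. A call has 1 to 12 rows; each row is the pose to reach, as a shift and turn from the pose commanded when the call began, along the tool's axes at that moment; what a row does not reach only later rows make up. A row lasts 1/12 s, in which the tool goes at most 41.7 mm and 7.16 degrees, less where a joint would pass 70% of its speed; a pose out of reach is approached as far as the arm can. A call with a gripper value outside its range is refused whole. The fingers move at their own pace and stop on an object; "newtons" is the grip in N (left out, the last holds). Time passes only in rows, so rows that repeat a pose let the fingers close. It gives the time, the measured TCP pose, the force and the opening at its end, in the units of the state.
- bot.read_state(): the state, without advancing time (a new reading comes with each control period).
- snapshot(name): name is "scene" or "side" or "wrist"; returns the picture (420x560x3 uint8, red, green, blue); there is no depth.
- camera_model(name): a dict with "mtx" (3x3 intrinsics, pixels), "R" (3x3) and "t" (3): a world point X has camera coordinates R X + t; the wrist camera has in their place "tool_from_camera" (4x4, takes a point from camera to tool coordinates, whose origin is the TCP and whose axes are the flange's). Camera axes: x right, y down, z forward; pixel columns grow to the right and rows downward; lengths in m; the calibration is good to about 2 mm. A picture is of the moment at which its call begins: read the wrist's pose just before it. camera_model takes no time and is no camera call.
- bot.close_job(): hands the job in, once; it reports no verdict.
Trained networks look in the newest picture that a camera, given by its name, has taken for a name from the list of things; names that differ only in an ending like _2 or _b are one class to them, and where a whole thing is asked for, a point or a joint stands for the part that bears it (a point fixed in the world has none). Each returns a list of dicts, best first, with "score" (0 to 1); they miss things now and then, are a little off and sometimes report something else, mostly with a low value. They report only what shows in the picture. A call takes as long as a camera call.
- finder.masks_of(label, camera): "region" (420x560 bool, what is visible of it) and "rect" ([left, top, right, bottom] in pixels, round what is visible of it).
- finder.spot_point(label, camera): "point" ([column, row] in pixels: a listed point, or the origin of a listed thing).
The state is a dict: "time_s": time; "q": joint angles; "qd": joint speeds; "tau": joint torques, N m; "tcp_pos": TCP position; "tool_rot": TCP orientation; "wrist_force": force on the tool from outside, world axes, zero at the start; "ft_torque": the same for the moment, N m; "finger_gap": opening from 0.0 (shut) to 1.0 (fully open).
Only numpy, scipy, OpenCV 4.12 (cv2) and the standard library are available. Lean on these libraries where they do the work, as an engineer would, in place of code of your own. Each camera call takes 0.05 s, during which the arm holds its last target. There are 200 camera calls.

## Working session

There is one attempt and no reset: what is moved stays moved. The work goes in short steps, Python scripts to look and compute and a tool call to move; the robot and the scene stay as the last step left them, time stands still between calls to the robot, and variables do not carry over. Pictures are saved under pics/ and viewed, on a budget of 16 in all, crops included, one or two more only if the job needs it, and the job is handed in when it is done.

Besides the shell and the picture viewer there is one more tool, called after "Call:" as a command line: name --argument value ..., lists and objects as JSON in quotes. move_arm: Moves the arm, as the interface text tells. Its arguments: {"type":"object","properties":{"moves":{"type":"array","items":{"type":"array"}},"newtons":{"type":"number"}},"required":["moves"]}

```bash
ls; mkdir -p pics; cat > h.py <<'E'
import numpy as np, cv2
from cell import bot, snapshot, camera_model, finder
from scipy.spatial.transform import Rotation as Ro
def cam(name):
    m=camera_model(name); K=np.array(m["mtx"])
    if "R" in m: return K,np.array(m["R"]),np.array(m["t"])
    s=bot.read_state(); T=np.eye(4); T[:3,:3]=Ro.from_rotvec(s["tool_rot"]).as_matrix(); T[:3,3]=s["tcp_pos"]
    W=np.linalg.inv(T@np.array(m["tool_from_camera"])); return K,W[:3,:3],W[:3,3]
def ray(c,px,z):
    K,R,t=c; d=R.T@np.linalg.inv(K)@np.array([px[0],px[1],1.]); o=-R.T@t
    return o+d*(z-o[2])/d[2]
def proj(c,X):
    K,R,t=c; p=K@(R@np.array(X)+t); return p[:2]/p[2]
def save(n,im): cv2.imwrite("pics/"+n+".png",im[:,:,::-1])
E
python3 - <<'E'
from h import *
s=bot.read_state(); print({k:np.round(v,3) for k,v in s.items()})
ims=[]
for n in ("scene","side","wrist"):
    c=cam(n); im=snapshot(n).copy(); save(n+"0",im); ims.append(im)
    print(n,"campos",np.round(-c[1].T@c[2],3))
    for l,z in (("roller",.017),("key",.03),("stand",0),("seat",.048),("carton_wide",0),("carton_flat",0),("spray_can",0),("pulley",0)):
        for d in finder.spot_point(l,n)[:2]:
            print(l,round(d["score"],2),np.round(d["point"]),np.round(ray(c,d["point"],z),3))
E
```

```text
pics
{'time_s': np.float64(0.0), 'q': array([-0.07 ,  0.053,  1.402, -0.   ,  1.689, -0.07 ]), 'qd': array([-0.001, -0.002, -0.002,  0.001, -0.   ,  0.   ]), 'tau': array([ 1.0000e-03, -3.8167e+01, -3.6018e+01,  0.0000e+00,  6.0000e-03,
       -0.0000e+00]), 'tcp_pos': array([0.525, 0.   , 0.303]), 'tool_rot': array([-2.221e+00, -2.221e+00,  2.000e-03]), 'wrist_force': array([-0.948, -0.239, -0.129]), 'ft_torque': array([-0.024, -0.034,  0.02 ]), 'finger_gap': np.float64(1.001)}
scene campos [0.253 0.799 0.585]
roller 0.94 [248. 261.] [0.569 0.284 0.017]
roller 0.38 [308. 233.] [0.493 0.142 0.017]
key 0.51 [232. 296.] [0.54  0.389 0.03 ]
stand 0.59 [333. 189.] [ 0.513 -0.083  0.   ]
seat 0.92 [336. 175.] [ 0.511 -0.079  0.048]
carton_wide 0.62 [163. 264.] [0.732 0.357 0.   ]
carton_flat 0.73 [306. 281.] [0.446 0.266 0.   ]
spray_can 0.82 [244. 214.] [0.671 0.127 0.   ]
pulley 0.73 [312. 234.] [0.491 0.121 0.   ]
side campos [1.272 0.207 0.639]
roller 0.69 [364. 236.] [0.566 0.291 0.017]
key 0.62 [406. 233.] [0.562 0.375 0.03 ]
stand 0.69 [197. 215.] [ 0.51  -0.077  0.   ]
seat 0.96 [194. 199.] [ 0.512 -0.076  0.048]
seat 0.66 [283. 214.] [0.547 0.122 0.048]
carton_wide 0.85 [403. 304.] [0.724 0.358 0.   ]
carton_wide 0.74 [277. 275.] [0.674 0.122 0.   ]
carton_flat 0.8 [353. 206.] [0.446 0.271 0.   ]
spray_can 0.93 [275. 272.] [0.667 0.118 0.   ]
pulley 0.54 [284. 216.] [0.496 0.118 0.   ]
wrist campos [0.523 0.08  0.375]
stand 0.81 [266. 235.] [ 0.51  -0.075  0.   ]
stand 0.64 [241.  39.] [0.489 0.122 0.   ]
seat 0.8 [262. 251.] [ 0.508 -0.072  0.048]
spray_can 0.91 [437.  37.] [0.671 0.124 0.   ]
pulley 0.87 [245.  41.] [0.492 0.121 0.   ]
```

```bash
python3 - <<'E'
import cv2,numpy as np
a=cv2.imread("pics/scene0.png")[140:340,120:400]; b=cv2.imread("pics/side0.png")[150:350,150:430]
cv2.imwrite("pics/v1.png",np.vstack([cv2.resize(a,None,fx=2.0,fy=1.5),cv2.resize(b,None,fx=2.0,fy=1.5)]) )
cv2.imwrite("pics/v1.png",np.hstack([cv2.resize(x[:,:],None,fx=1.42,fy=1.42*1.0,interpolation=2) for x in (a,b)]))
E
```

```text
(no output)
```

View pics/v1.png

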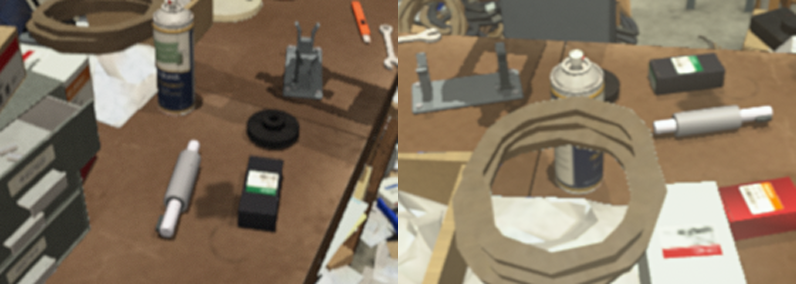

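View pics/scene0.png

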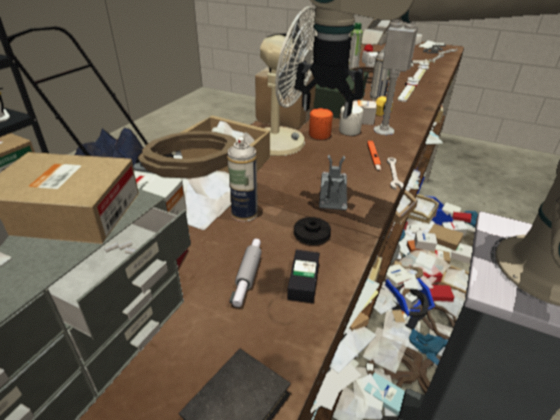

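Call:
move_arm --moves '[[-1,[4,0.5,0],0],[-1,[8,1,0],0],[-1,[12,1.5,0],0],[-1,[16,2,0],0],[-1,[20,2.5,0],0],[-1,[24,3,0],0],[-1,[28,4,0],0],[-1,[32,4.5,0],0],[-1,[33,4.5,0],0],[-1,[33,4.5,0],0]]'

```text
time_s: 2.18
tcp_pos: [0.5694, 0.3329, 0.3025]
tool_rot: [-2.217, -2.225, 0.002]
wrist_force: [0.3, -0.8, -0.8]
finger_gap: 1.003
```

```bash
python3 - <<'E'
from h import *
c=cam("wrist"); im=snapshot("wrist").copy(); save("wrist1",im)
for l,z in (("roller",.017),("key",.03),("carton_wide",0),("carton_flat",0)):
    for d in finder.spot_point(l,"wrist")[:2]:
        print(l,round(d["score"],2),np.round(d["point"]),np.round(ray(c,d["point"],z),3))
a=cv2.imread("pics/wrist0.png"); 
cv2.imwrite("pics/v2.png",np.hstack([cv2.resize(im[:,:,::-1],(400,300)),cv2.resize(a[130:380,140:400],(400,385))[:300]]))
E
```

```text
roller 0.56 [269. 207.] [0.558 0.296 0.017]
roller 0.54 [366. 338.] [0.669 0.137 0.017]
key 0.76 [257. 123.] [0.548 0.381 0.03 ]
key 0.3 [216. 342.] [0.498 0.142 0.03 ]
carton_wide 0.61 [431. 146.] [0.722 0.356 0.   ]
carton_flat 0.89 [171. 226.] [0.45  0.269 0.   ]
```

View pics/v2.png

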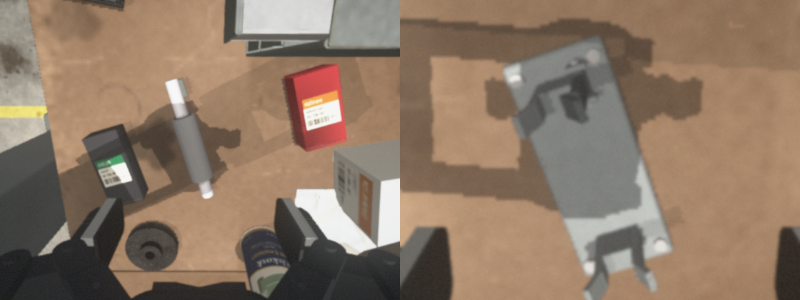

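```bash
python3 - <<'E'
from h import *
c=cam("wrist")
b=cv2.imread("pics/wrist1.png")[100:285,220:310]; a=cv2.imread("pics/wrist0.png")[150:340,180:340]
cv2.imwrite("pics/v3.png",np.hstack([cv2.resize(b,(290,596),interpolation=2),cv2.resize(a,(500,596),interpolation=2)]))
r=finder.masks_of("roller","wrist")
for d in r[:2]:
    ys,xs=np.nonzero(d["region"]); print(d["score"],d["rect"],len(xs))
    P=np.array([ray(c,(x,y),.017)[:2] for x,y in zip(xs,ys)]); m=P.mean(0); w,v=np.linalg.eigh(np.cov((P-m).T)); print(m,v[:,1],np.ptp((P-m)@v[:,1]))
E
```

```text
0.86 [229.5, 108.6, 296.5, 277.6] 4607
[0.55654536 0.30365032] [-0.27297627  0.96202077] 0.18170694555487477
```

View pics/v3.png

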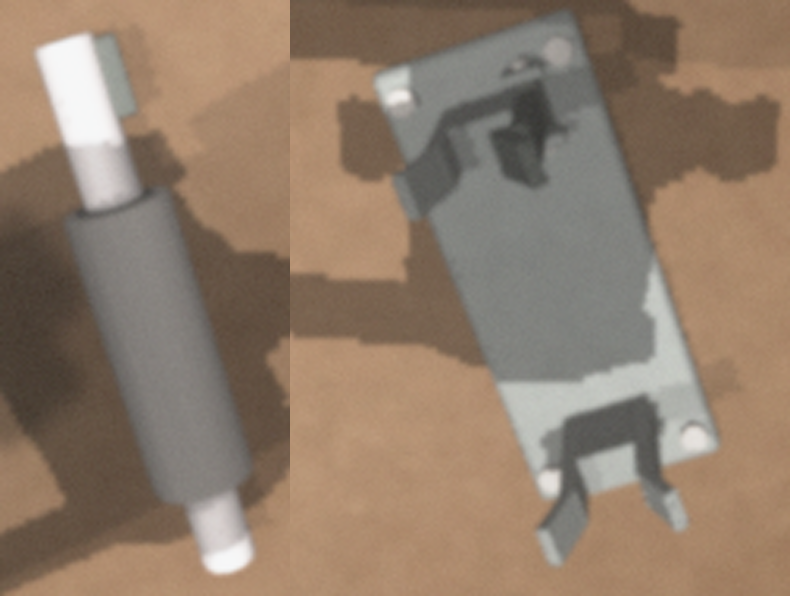

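Call:
move_arm --moves '[[-1,[-1.5,-0.5,3],-0.1],[-1,[-3,-1,6],-0.2],[-1,[-3.6,-1.1,9],-0.277],[-1,[-3.6,-1.1,12],-0.277],[-1,[-3.6,-1.1,12],-0.277]]'

```text
time_s: 2.9
tcp_pos: [0.5569, 0.2914, 0.1771]
tool_rot: [-1.893, -2.501, 0.015]
wrist_force: [-0.2, 0.1, -1.6]
finger_gap: 0.998
```

```bash
cat >> h.py <<'E'
def look(name,crop=None,f=2,zk=.017):
    s=bot.read_state(); c=cam("wrist"); im=snapshot("wrist").copy()
    p=np.array(s["tcp_pos"]); Rt=Ro.from_rotvec(s["tool_rot"]).as_matrix()
    for l,z in (("roller",.017),("key",zk)):
        for d in finder.spot_point(l,"wrist")[:2]:
            X=ray(c,d["point"],z); print(l,round(d["score"],2),np.round(d["point"]),np.round(X,4),"tool mm",np.round(Rt.T@(X-p)*1e3,1))
    for d in finder.masks_of("roller","wrist")[:1]:
        ys,xs=np.nonzero(d["region"]); P=np.array([Rt.T@(ray(c,(x,y),.017)-p) for x,y in zip(xs,ys)])*1e3
        for a in range(-100,110,10):
            q=P[abs(P[:,0]-a)<2,1]
            if len(q)>5: print(a,np.round([q.min(),q.max(),(q.min()+q.max())/2],1))
        print("x ext",P[:,0].min(),P[:,0].max(),d["score"])
    save(name+"_full",im); g=im if crop is None else im[crop[1]:crop[3],crop[0]:crop[2]]
    save(name,cv2.resize(g,None,fx=f,fy=f,interpolation=2)); print(np.round(p,4),"t",s["time_s"])
E
python3 -c "
from h import *
look('w2',None,1)"
```

```text
roller 0.7 [287. 208.] [0.5581 0.2962 0.017 ] tool mm [  4.6   4.3 160.1]
key 0.68 [310.  71.] [0.5474 0.3813 0.017 ] tool mm [ 89.3  17.  159.8]
-80 [ 1.  11.3  6.2]
-70 [-2.6 14.8  6.1]
-60 [-2.6 15.3  6.4]
-50 [-8.3 20.   5.9]
-40 [-11.   21.9   5.5]
-30 [-11.6  22.3   5.4]
-20 [-11.5  22.    5.3]
-10 [-12.   21.8   4.9]
0 [-11.9  21.5   4.8]
10 [-12.4  21.1   4.4]
20 [-12.3  20.9   4.3]
30 [-12.8  20.6   3.9]
40 [-12.7  20.9   4.1]
50 [-13.1  20.6   3.7]
60 [-5.  12.3  3.7]
70 [-5.5 12.1  3.3]
80 [-5.5 18.4  6.5]
90 [-6.  18.8  6.4]
100 [-6.  17.9  6. ]
x ext -79.1452029688982 103.49554429110358 0.83
[0.5569 0.2914 0.1771] t 2.9
```

View pics/w2.png

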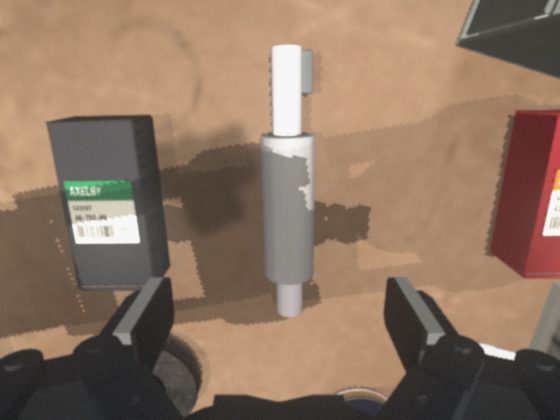

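Call:
move_arm --moves '[[-1,[0.3,0.45,3],-0.02],[-1,[0.3,0.45,6],-0.02],[-1,[0.3,0.45,8],-0.02],[-1,[0.3,0.45,9.2],-0.02],[-1,[0.3,0.45,9.2],-0.02],[-0.05,[0.3,0.45,9.2],-0.02],[-0.05,[0.3,0.45,9.2],-0.02],[-0.05,[0.3,0.45,9.2],-0.02],[-0.05,[0.3,0.45,9.2],-0.02]]' --newtons 20

```text
time_s: 3.85
tcp_pos: [0.5632, 0.2985, 0.0939]
tool_rot: [1.867, 2.524, 0.004]
wrist_force: [0.4, 0.1, 0.1]
finger_gap: 0.53
```

```bash
python3 -c "
from h import *
look('w3',None,1)"
```

```text
roller 0.58 [268. 276.] [0.5575 0.2962 0.017 ] tool mm [-0.5 -6.4 76.8]
key 0.92 [305.  79.] [0.5472 0.3808 0.017 ] tool mm [83.4  8.5 76.9]
-70 [-14.5   3.3  -5.6]
-60 [-19.8   8.7  -5.5]
-50 [-22.6  11.5  -5.5]
-40 [-22.7  11.8  -5.5]
-30 [-22.7  11.5  -5.6]
-20 [-22.4  11.3  -5.5]
-10 [-22.5  11.6  -5.5]
0 [-22.6  11.3  -5.6]
10 [-22.6  11.5  -5.6]
20 [-22.7  11.3  -5.7]
30 [-22.7  11.4  -5.6]
40 [-22.7  11.6  -5.5]
50 [-19.4   8.9  -5.3]
60 [-14.2   3.4  -5.4]
70 [-14.8   9.5  -2.6]
80 [-14.5  10.   -2.2]
90 [-14.5   9.8  -2.3]
100 [-13.2   1.9  -5.7]
x ext -71.54008521458913 98.40451920076106 0.84
[0.5632 0.2985 0.0939] t 3.85
```

View pics/w3.png

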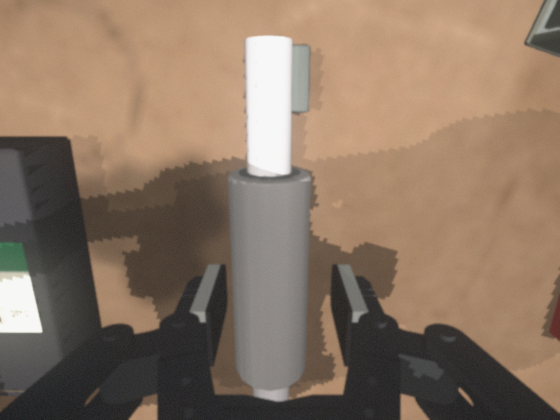

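Call:
move_arm --moves '[[-0.05,[0,-0.56,0.5],0],[-0.05,[0,-0.56,1.4],0],[0,[0,-0.56,1.4],0],[0,[0,-0.8,1.4],0],[0,[0,-1.1,1.4],0],[0,[0,-1.4,1.4],0],[0,[0,-1.7,1.4],0],[0,[0,-2.0,1.4],0],[0,[0,-2.3,1.4],0],[0,[0,-2.6,1.4],0],[0,[0,-2.9,1.4],0],[0,[0,-3.1,1.4],0]]'

```text
time_s: 5.05
tcp_pos: [0.5325, 0.289, 0.0779]
tool_rot: [-1.868, -2.526, 0.0]
wrist_force: [-0.1, 0.1, 0.2]
finger_gap: 0.502
```

```bash
python3 -c "
from h import *
look('w4',None,1)"
```

```text
roller 0.7 [288. 296.] [0.5348 0.2888 0.017 ] tool mm [-0.8  2.1 60.9]
key 0.91 [300.  75.] [0.5132 0.3715 0.017 ] tool mm [84.5  5.8 60.9]
-50 [-14.5  19.5   2.5]
-40 [-14.7  19.5   2.4]
-30 [-14.4  19.5   2.5]
-20 [-14.6  19.5   2.4]
-10 [-14.7  19.1   2.2]
0 [-14.9  19.5   2.3]
10 [-14.7  19.5   2.4]
20 [-14.7  19.5   2.4]
30 [-14.5  19.4   2.4]
40 [-14.6  19.5   2.5]
50 [-12.5  17.7   2.6]
60 [-6.5 11.4  2.5]
70 [-6.4 11.5  2.6]
80 [-6.3 11.5  2.6]
90 [-6.1 11.5  2.7]
100 [-3.7  8.6  2.4]
x ext -55.095134989668715 98.58170179377943 0.85
[0.5325 0.289  0.0779] t 5.05
```

View pics/w4.png

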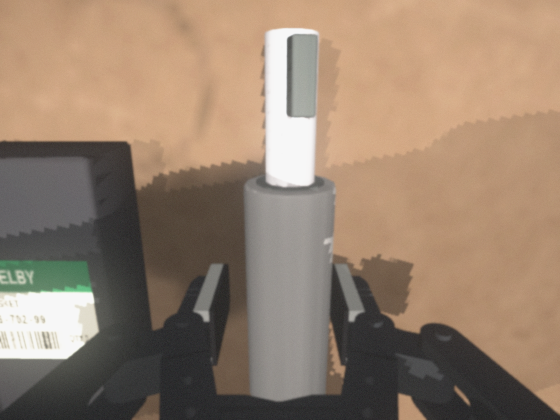

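```bash
cat >> h.py <<'E'
def keyang(im,axis_y,rows,cols=(240,360)):
    """dark columns of the key -> signed angle in rad (positive towards tool +y)"""
    s=bot.read_state(); c=cam("wrist"); p=np.array(s["tcp_pos"]); Rt=Ro.from_rotvec(s["tool_rot"]).as_matrix()
    g=im.mean(2)
    for r in rows:
        ln=g[r,cols[0]:cols[1]]; print(r,[int(v) for v in ln[20:90:2]])
    return lambda col,r,z:(Rt.T@(ray(c,(col,r),z)-p))[1]*1e3
E
python3 - <<'E'
from h import *
im=cv2.imread("pics/w4_full.png")
f=keyang(im,2.6,[60,90])
for col in (286,288,290,292,315,317,319): print(col,np.round([f(col,75,.017),f(col,75,.032)],1))
E
```

```text
60 [164, 161, 167, 210, 231, 242, 246, 246, 247, 247, 247, 247, 247, 216, 97, 100, 133, 161, 166, 162, 163, 163, 162, 160, 161, 156, 157, 155, 156, 169, 153, 152, 152, 151, 152]
90 [171, 138, 146, 211, 230, 241, 246, 247, 247, 247, 247, 247, 247, 205, 101, 100, 141, 167, 168, 167, 164, 163, 164, 166, 161, 160, 162, 154, 171, 161, 157, 155, 155, 154, 155]
286 [0.9 0.6]
288 [1.6 1.2]
290 [2.3 1.8]
292 [2.9 2.4]
315 [10.7  9.3]
317 [11.4  9.9]
319 [12.1 10.5]
```

Call:
move_arm --moves '[[0,[1,0,0],0],[0,[2.2,-0.1,0],0],[0,[2.2,-0.2,0],0],[0,[2.2,-0.2,0],0],[0.04,[2.2,-0.2,0],0],[0.08,[2.2,-0.2,0],0],[0.12,[2.2,-0.2,0],0],[0.15,[2.2,-0.2,0],0],[0.15,[2.2,-0.2,0],0]]'

```text
time_s: 6.0
tcp_pos: [0.5246, 0.3093, 0.0779]
tool_rot: [1.869, 2.525, -0.0]
wrist_force: [0.4, 0.0, -0.6]
finger_gap: 0.427
```

```bash
python3 -c "
from h import *
look('w5',(200,0,360,140),3)
im=cv2.imread('pics/w5_full.png')
f=keyang(im,0,[40,60,90,110])
for col in (270,280,290,300): print(col,np.round([f(col,75,.017),f(col,75,.032)],1))
print(bot.read_state()['finger_gap'])
"
```

```text
roller 0.79 [279. 343.] [0.5302 0.2862 0.017 ] tool mm [-23.7  -1.4  60.9]
key 0.62 [279. 149.] [0.5059 0.3658 0.017 ] tool mm [59.5 -1.4 60.9]
-50 [-18.1  16.3  -0.9]
-40 [-17.8  16.4  -0.7]
-30 [-17.8  17.   -0.4]
-20 [-17.6  16.5  -0.5]
-10 [-18.1  16.5  -0.8]
0 [-17.8  16.3  -0.7]
10 [-17.9  16.3  -0.8]
20 [-17.5  16.3  -0.6]
30 [-14.1  13.2  -0.4]
40 [-9.7  8.  -0.8]
50 [-9.8  8.2 -0.8]
60 [-10.1   8.6  -0.7]
70 [-9.9  8.4 -0.7]
x ext -55.07372417873223 76.38702070784773 0.93
[0.5246 0.3093 0.0779] t 6.0
40 [157, 158, 159, 158, 157, 158, 157, 153, 158, 159, 158, 160, 160, 160, 159, 163, 160, 161, 162, 163, 160, 162, 162, 164, 162, 164, 161, 162, 160, 159, 161, 159, 160, 162, 165]
60 [159, 158, 160, 160, 160, 162, 165, 161, 165, 163, 164, 165, 164, 162, 165, 166, 166, 163, 165, 165, 167, 164, 166, 164, 165, 164, 166, 163, 160, 164, 166, 164, 163, 163, 166]
90 [166, 164, 166, 162, 165, 162, 166, 166, 167, 166, 164, 165, 164, 166, 168, 168, 170, 170, 170, 171, 168, 170, 168, 171, 169, 168, 170, 172, 170, 169, 172, 172, 171, 168, 171]
110 [238, 242, 245, 247, 245, 213, 174, 190, 192, 193, 189, 183, 183, 188, 191, 209, 246, 247, 247, 246, 245, 242, 234, 193, 153, 152, 154, 154, 154, 155, 166, 176, 170, 170, 168]
270 [-4.5 -4.2]
280 [-1.1 -1.2]
290 [2.3 1.8]
300 [5.6 4.8]
0.4255222024990929
```

View pics/w5.png

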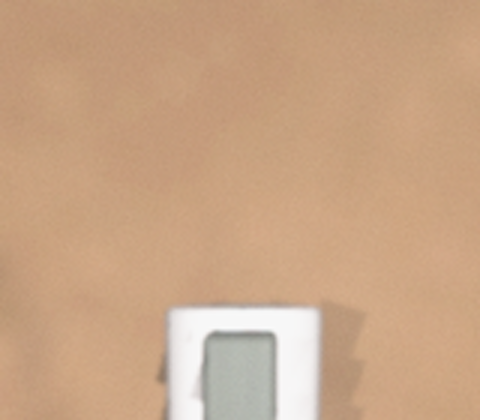

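```bash
python3 - <<'E'
from h import *
m=camera_model("wrist"); T=np.eye(4); T[:3,:3]=Ro.from_rotvec([-2.221,-2.221,.002]).as_matrix(); T[:3,3]=[.525,0,.303]
W=np.linalg.inv(T@np.array(m["tool_from_camera"])); c=(np.array(m["mtx"]),W[:3,:3],W[:3,3])
P=np.array([ray(c,p,.008)[:2] for p in [(207.2,173.9),(269.6,153.8),(317,292.5),(262.6,308.4)]])
print(np.round(P,4),P.mean(0)); 
for a,b in ((3,0),(2,1)): d=P[b]-P[a]; print(np.linalg.norm(d),np.arctan2(-d[0],d[1]))
for a,b in ((0,1),(3,2)): d=P[b]-P[a]; print(np.linalg.norm(d),np.arctan2(d[1],d[0]))
s=bot.read_state(); R=Ro.from_rotvec(s["tool_rot"]).as_matrix(); print("tool x",R[:,0],np.arctan2(-R[0,0],R[1,0]))
E
```

```text
[[ 0.4506 -0.0039]
 [ 0.5142  0.0167]
 [ 0.5669 -0.1414]
 [ 0.5049 -0.1624]] [ 0.50914517 -0.07275643]
0.16751614233091972 0.33019798649083615
0.16664082255272272 0.32156569371714316
0.06690772717535762 0.31282361547467574
0.06545975691821238 0.3259068986132938
tool x [-2.92475041e-01  9.56273156e-01 -2.57866174e-05] 0.29681403306273735
```

Call:
move_arm --moves '[[0.25,[2.2,-0.2,0],0],[1,[0,0,0],0],[1,[0,0,0],0],[1,[0,0,0],0],[1,[0,0,0],0],[1,[0,0,0],0]]' --newtons 80

```text
time_s: 6.7
tcp_pos: [0.5249, 0.3093, 0.0782]
tool_rot: [1.869, 2.524, 0.0]
wrist_force: [1.6, -2.9, 1.9]
finger_gap: 0.366
```

That first row carried a stale shift by mistake (out and back 22 mm); checking what it did to the roller before lifting.

```bash
python3 -c "
from h import *
look('w6',(200,0,360,200),3)
im=cv2.imread('pics/w6_full.png')
f=keyang(im,0,[100,115,130,150])
for col in (270,280,290,300): print(col,np.round([f(col,75,.017),f(col,75,.032)],1))
"
```

```text
roller 0.59 [277. 348.] [0.5305 0.283  0.017 ] tool mm [-26.7  -2.4  61.2]
key 0.81 [271. 161.] [0.5047 0.3606 0.017 ] tool mm [55.  -4.3 61.2]
-50 [-18.1  15.9  -1.1]
-40 [-18.3  16.1  -1.1]
-30 [-18.3  15.3  -1.5]
-20 [-18.5  15.4  -1.6]
-10 [-18.2  15.4  -1.4]
0 [-18.2  14.7  -1.8]
10 [-18.3  15.1  -1.6]
20 [-18.8  14.8  -2. ]
30 [-10.7   7.1  -1.8]
40 [-10.9   6.9  -2. ]
50 [-11.    7.1  -2. ]
60 [-10.8   6.9  -2. ]
70 [-11.3   7.   -2.2]
x ext -55.45694707850545 73.03416467634379 0.87
[0.5249 0.3093 0.0782] t 6.7
100 [162, 161, 159, 158, 161, 162, 164, 164, 165, 165, 166, 167, 166, 169, 167, 164, 167, 166, 168, 168, 168, 168, 169, 171, 171, 170, 172, 170, 171, 170, 171, 171, 171, 170, 171]
115 [244, 246, 247, 247, 247, 247, 247, 247, 247, 247, 247, 247, 247, 247, 247, 247, 247, 246, 245, 243, 234, 195, 155, 151, 149, 150, 150, 151, 156, 167, 170, 172, 169, 167, 168]
130 [245, 207, 163, 175, 175, 173, 177, 179, 180, 176, 180, 182, 175, 146, 235, 246, 246, 245, 244, 242, 232, 192, 153, 150, 149, 149, 148, 149, 155, 164, 167, 168, 166, 166, 168]
150 [245, 227, 161, 170, 173, 172, 174, 174, 175, 176, 175, 179, 173, 149, 234, 246, 245, 245, 245, 241, 226, 182, 154, 155, 153, 154, 154, 161, 168, 171, 170, 171, 168, 169, 170]
270 [-4.5 -4.2]
280 [-1.1 -1.2]
290 [2.3 1.8]
300 [5.6 4.8]
```

View pics/w6.png

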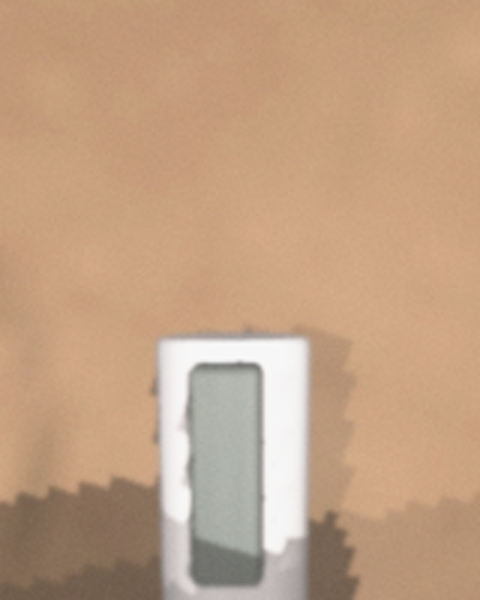

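Call:
move_arm --moves '[[1,[0,0,-1],0],[1,[0,0,-3],0],[1,[0,0,-6],0],[1,[0,0,-9],0],[1,[0,0,-12],0],[1,[-2,-0.8,-12],0],[1,[-5,-1.9,-12],0],[1,[-8,-3,-12],0],[1,[-11,-4.2,-12],0],[1,[-14,-5.3,-12],0],[1,[-17,-6.5,-12],0],[1,[-20,-7.6,-12],0]]'

```text
time_s: 7.9
tcp_pos: [0.5092, 0.0953, 0.1972]
tool_rot: [-1.866, -2.525, 0.001]
wrist_force: [0.2, -0.3, -3.5]
finger_gap: 0.369
```

Call:
move_arm --moves '[[1,[-3,-1.1,0],0],[1,[-6,-2.3,0],0],[1,[-9,-3.4,0],0],[1,[-11.5,-4.4,0],-0.016],[1,[-13.3,-5.1,0],-0.016],[1,[-13.5,-5.1,0],-0.016],[1,[-13.5,-5.1,0],-0.016],[1,[-13.5,-5.1,0],-0.016]]'

```text
time_s: 8.57
tcp_pos: [0.5009, -0.0471, 0.1975]
tool_rot: [-1.847, -2.539, -0.001]
wrist_force: [-1.0, 0.9, -3.9]
finger_gap: 0.366
```

```bash
python3 - <<'E'
from h import *
s=bot.read_state(); p=np.array(s["tcp_pos"]); R=Ro.from_rotvec(s["tool_rot"]).as_matrix(); c=cam("wrist"); im=snapshot("wrist").copy(); save("w7",im)
print(p,np.arctan2(-R[0,0],R[1,0]),s["finger_gap"],s["wrist_force"])
for l,z in (("seat",.048),("stand",0),("key",p[2]-.045),("roller",p[2]-.061)):
    for d in finder.spot_point(l,"wrist")[:1]: X=ray(c,d["point"],z); print(l,d["score"],d["point"],np.round(X,4),np.round(R.T@(X-p)*1e3,1))
E
```

```text
[ 0.50088955 -0.04713608  0.19749172] 0.31329550368377707 0.36646157860695894 [-1.02558132  0.87753975 -3.92624761]
seat 0.21 [273.5, 161.5] [ 0.4848 -0.0126  0.048 ] [ 37.6  -4.6 149.6]
key 0.72 [271.7, 160.7] [0.4793 0.0073 0.1525] [58.4 -3.8 45.1]
roller 0.75 [283.2, 346.9] [ 0.5093 -0.0716  0.1365] [-26.    0.5  61. ]
```

View pics/w7.png

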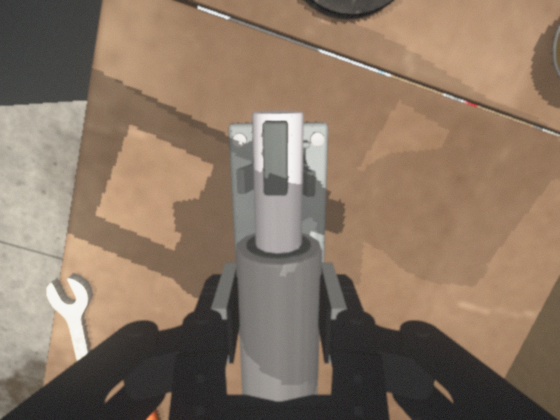

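```bash
python3 - <<'E'
from h import *
s=bot.read_state(); p=np.array(s["tcp_pos"]); R=Ro.from_rotvec(s["tool_rot"]).as_matrix(); c=cam("wrist")
im=cv2.imread("pics/w7.png").mean(2)
t=lambda px,z:np.round(R.T@(ray(c,px,z)-p)*1e3,1)[:2]
for px in ((230,125),(327,124),(240,139),(318,138),(237,235),(323.5,235)): print(px,t(px,.008))
for r in (130,170,210): print(r,im[r,222:336:2].astype(int))
for px in ((254.5,130),(302.5,130),(257,230),(300,230)): print(px,t(px,.1365))
E
```

```text
(230, 125) [ 55.3 -35.3]
(327, 124) [56.1 32.2]
(240, 139) [ 45.7 -28.6]
(318, 138) [46.4 26.2]
(237, 235) [-27.2 -33.3]
(323.5, 235) [-27.2  33. ]
130 [127 134 134 133 155 184 198 197 196 198 198 196 197 194 195 154 171 197
 216 223 156 121 133 136 135 136 141 141 139 142 144 140 118 202 243 241
 238 233 226 212 178 196 207 205 207 206 204 204 203 202 205 202 174 136
 131 131 129]
170 [104 105 105 104 106 126 134 124 106 106 105  98  93  91  96  97 130 166
 202 220 168 105 129 131 133 136 136 136 136 136 138 136 121 219 241 239
 235 229 221 196 141  89  81  82 104 147 175 201 201 202 203 184 144 127
 132 130 128]
210 [102 104 103 102 102 106 124 137 137 139 136 134 138 138 138 136 132 140
 146 154 159 165 169 169 171 172 173 169 168 170 170 172 170 169 169 164
 159 150 143 132 116 117 113 114 114 114 114 114 114 113 112 104  85  82
  85  84  86]
(254.5, 130) [ 66.2 -10.1]
(302.5, 130) [66.2  6.9]
(257, 230) [28.1 -9.9]
(300, 230) [28.1  6.7]
```

Call:
move_arm --moves '[[1,[-0.35,0.06,1],-0.01],[1,[-0.35,0.06,3],-0.01],[1,[-0.35,0.06,4.5],-0.01],[1,[-0.35,0.06,5.5],-0.01],[1,[-0.35,0.06,6.2],-0.01],[1,[-0.35,0.06,6.2],-0.01],[1,[-0.35,0.06,6.2],-0.01]]' --newtons 110

```text
time_s: 9.4
tcp_pos: [0.5029, -0.0511, 0.136]
tool_rot: [1.835, 2.55, 0.0]
wrist_force: [0.5, -0.9, -3.9]
finger_gap: 0.359
```

```bash
python3 - <<'E'
from h import *
s=bot.read_state(); p=np.array(s["tcp_pos"]); print(p,s["wrist_force"],s["ft_torque"],s["finger_gap"])
im=snapshot("wrist").copy(); save("w8",im); save("w8c",cv2.resize(im[80:300,180:380],None,fx=2.7,fy=2.7,interpolation=2))
E
```

```text
[ 0.50292788 -0.05113366  0.13601589] [ 0.54726582 -0.85459293 -3.896466  ] [ 0.0464298  -0.00214356  0.00458682] 0.3589926076044102
```

View pics/w8c.png

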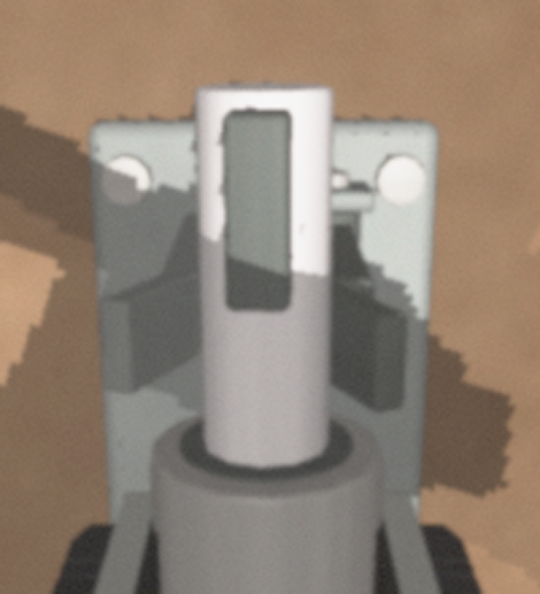

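```bash
python3 - <<'E'
from h import *
s=bot.read_state(); p=np.array(s["tcp_pos"]); R=Ro.from_rotvec(s["tool_rot"]).as_matrix(); c=cam("wrist")
t=lambda u,v,z:np.round(R.T@(ray(c,(180+u/2.7,80+v/2.7),z)-p)*1e3,1)[:2]
for n,u,v,z in (("prong in",130,390,.074),("prong out",105,298,.074),("jaw in",380,410,.082),("jaw out",405,313,.08),("rim L",155,460,.075),("rim R",378,460,.075),("rim top",265,490,.092),("end",265,90,.084),("plate L",92,125,.008),("plate R",437,125,.008),("plateL2",112,490,.008),("plateR2",420,490,.008)):
    print(n,t(u,v,z))
E
```

```text
prong in [ 29.9 -21.1]
prong out [ 43.7 -24. ]
jaw in [30.1 13.9]
jaw out [43.3 17. ]
rim L [ 19.4 -17.8]
rim R [19.4 14.8]
rim top [23.  -1.7]
end [72.5 -1.7]
plate L [ 60.7 -35.9]
plate R [60.7 32.2]
plateL2 [-19.  -35.8]
plateR2 [-19.1  32.8]
```

Call:
move_arm --moves '[[1,[0.2,0,0.4],0],[1,[0.2,0,0.8],0],[1,[0.2,0,1.2],0],[1,[0.2,0,1.5],0],[1,[0.2,0,1.8],0],[1,[0.2,0,2.0],0],[1,[0.2,0,2.2],0],[1,[0.2,0,2.4],0],[1,[0.2,0,2.6],0],[1,[0.2,0,2.6],0],[1,[0.2,0,2.6],0]]'

```text
time_s: 10.37
tcp_pos: [0.5023, -0.0492, 0.11]
tool_rot: [1.835, 2.549, 0.001]
wrist_force: [-0.9, -0.3, -4.5]
finger_gap: 0.359
```

```bash
cat > m.py <<'E'
from h import *
import sys
s=bot.read_state(); p=np.array(s["tcp_pos"]); R=Ro.from_rotvec(s["tool_rot"]).as_matrix(); print(p,s["wrist_force"],s["ft_torque"],s["finger_gap"])
for n in ("wrist","side","scene"):
    c=cam(n); im=snapshot(n).copy(); save(sys.argv[1]+n,im)
    for l,z in (("roller",.048),("key",.063)):
        for d in finder.spot_point(l,n)[:1]:
            X=ray(c,d["point"],z); print(n,l,d["score"],np.round(d["point"]),np.round(X,4))
E
python3 m.py a
```

```text
[ 0.50234779 -0.04918697  0.110001  ] [-0.86675924 -0.25477899 -4.54813303] [ 0.05531561  0.19922569 -0.13236613] 0.3590753358140393
wrist roller 0.74 [276. 346.] [ 0.5082 -0.0749  0.048 ]
wrist key 0.66 [274. 161.] [0.4812 0.0047 0.063 ]
side roller 0.79 [196. 199.] [ 0.5121 -0.0725  0.048 ]
side key 0.73 [230. 188.] [ 0.4873 -0.0011  0.063 ]
scene roller 0.72 [334. 174.] [ 0.5147 -0.0778  0.048 ]
scene key 0.43 [336. 187.] [0.4811 0.0005 0.063 ]
```

Call:
move_arm --moves '[[1,[0,0,0.1],0],[1,[0,0,0.2],0],[1,[0,0,0.2],0],[1,[0,0,0.2],0]]'

```text
time_s: 11.15
tcp_pos: [0.5024, -0.0492, 0.1092]
tool_rot: [1.835, 2.549, 0.0]
wrist_force: [-5.7, 0.3, 4.8]
finger_gap: 0.357
```

```bash
python3 m.py b; python3 - <<'E'
import cv2,numpy as np
a=cv2.imread("pics/bwrist.png")[80:300,180:380]; b=cv2.imread("pics/bside.png")[150:260,140:290]
cv2.imwrite("pics/v9.png",np.hstack([cv2.resize(a,(400,440),interpolation=2),cv2.resize(b,(400,440),interpolation=2)]))
E
```

```text
[ 0.50240083 -0.04924754  0.10920648] [-5.67688785  0.32522802  4.78599217] [ 0.14537569  0.93581011 -0.15732535] 0.35681932083849954
wrist roller 0.7 [277. 348.] [ 0.5086 -0.0752  0.048 ]
wrist key 0.58 [277. 158.] [0.4817 0.0059 0.063 ]
side roller 0.96 [196. 199.] [ 0.5132 -0.0726  0.048 ]
side key 0.65 [230. 190.] [0.4957 0.0008 0.063 ]
scene roller 0.89 [334. 171.] [ 0.5198 -0.0958  0.048 ]
scene key 0.63 [339. 186.] [ 0.4769 -0.0053  0.063 ]
```

View pics/v9.png

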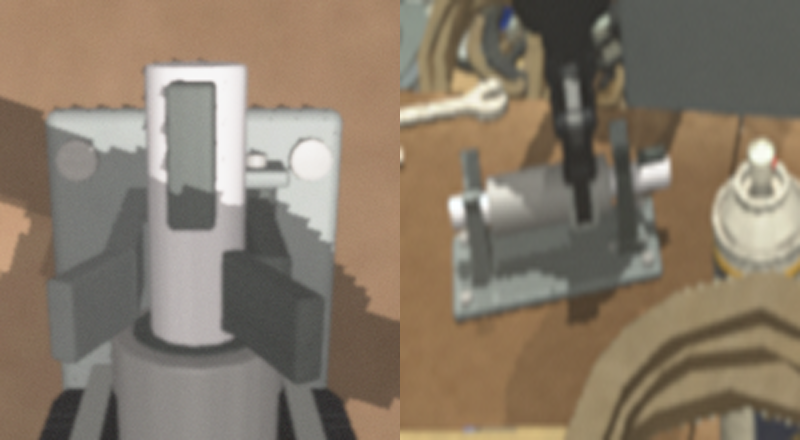

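Call:
move_arm --moves '[[1,[0,0,0.1],0],[1,[0,0,0.2],0],[1,[0,0,0.2],0],[1,[0,0,0.2],0]]'

```text
time_s: 11.93
tcp_pos: [0.5025, -0.0492, 0.109]
tool_rot: [1.835, 2.549, 0.001]
wrist_force: [-13.0, 1.9, 20.2]
finger_gap: 0.362
```

Call:
move_arm --moves '[[1,[0,0,-0.15],0],[1,[0,0,-0.25],0],[0.1,[0,0,-0.25],0],[-0.1,[0,0,-0.25],0],[-0.3,[0,0,-0.25],0],[-0.3,[0,0,-0.25],0],[-0.3,[0,0,-0.25],0]]'

```text
time_s: 12.52
tcp_pos: [0.5024, -0.0493, 0.1085]
tool_rot: [1.835, 2.549, 0.0]
wrist_force: [0.1, -0.1, 0.3]
finger_gap: 0.653
```

```bash
python3 m.py d; python3 - <<'E'
import cv2,numpy as np
a=cv2.imread("pics/dwrist.png")[80:300,180:380]; b=cv2.imread("pics/dscene.png")[130:220,290:380]
cv2.imwrite("pics/v10.png",np.hstack([cv2.resize(a,(400,440),interpolation=2),cv2.resize(b,(400,400),interpolation=2)[:440]]) if 0 else np.hstack([cv2.resize(a,(400,440),interpolation=2),cv2.resize(b,(400,440),interpolation=2)]))
E
```

```text
[ 0.50236141 -0.04927214  0.10851897] [ 0.11045251 -0.0807506   0.2857338 ] [-0.01161874 -0.03280724  0.01754105] 0.6534196866901463
wrist roller 0.94 [280. 347.] [ 0.5095 -0.074   0.048 ]
wrist key 0.92 [275. 160.] [0.4813 0.0053 0.063 ]
side roller 0.89 [193. 199.] [ 0.5131 -0.0789  0.048 ]
side key 0.48 [230. 188.] [ 0.4851 -0.002   0.063 ]
scene roller 0.85 [330. 173.] [ 0.5268 -0.0808  0.048 ]
scene key 0.39 [336. 185.] [ 0.4857 -0.0089  0.063 ]
```

View pics/v10.png

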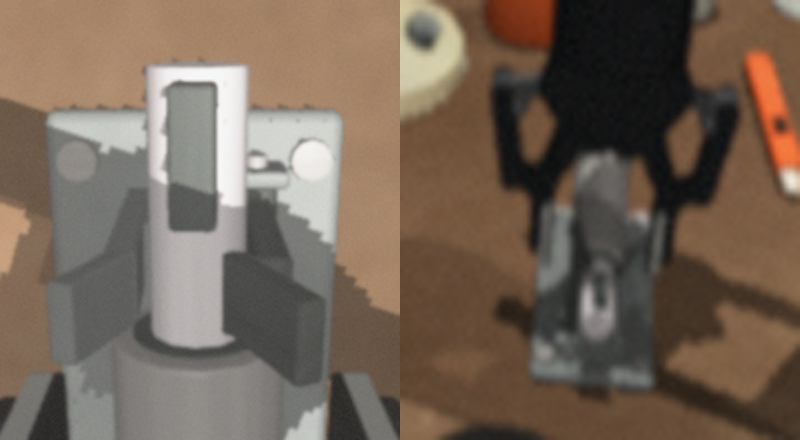

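```bash
python3 - <<'E'
from h import *
m=camera_model("wrist"); K=np.array(m["mtx"])
def C(p):
    s=bot.read_state(); T=np.eye(4); T[:3,:3]=Ro.from_rotvec(s["tool_rot"]).as_matrix(); T[:3,3]=p
    W=np.linalg.inv(T@np.array(m["tool_from_camera"])); return K,W[:3,:3],W[:3,3]
R=Ro.from_rotvec(bot.read_state()["tool_rot"]).as_matrix(); o=np.array([.5095,-.0735,0])
c8=C([.5029,-.0511,.136]); cd=C(bot.read_state()["tcp_pos"])
f=lambda c,px,z:np.round(R.T@(ray(c,px,z)-o)*1e3,1)[:2]
for n,a,b,z in (("jaw in",(320.7,231.9),(327.5,270),.082),("jaw out",(330,195.9),(341,227.5),.082),("prong in",(228.1,224.4),(180+72/2,80+360/2),.074),("plateL",(180+92/2.7,80+125/2.7),(180+48/2,80+110/2),.008),("plateR",(180+437/2.7,80+125/2.7),(180+341/2,80+112/2),.008)):
    print(n,f(c8,a,z),f(cd,b,z))
print("spindle end",f(cd,(180+147/2,140),.048),f(cd,(180+247/2,140),.048),"drum",f(cd,(180+115/2,290),.048),f(cd,(180+281/2,290),.048))
print("key",f(cd,(180+168/2,150),.063),f(cd,(180+216/2,150),.063))
E
```

```text
jaw in [53.7 14.7] [54.7 13.6]
jaw out [67.4 17.5] [68.2 16.9]
prong in [ 53.5 -20.2] [ 54.  -20.6]
plateL [ 84.1 -34.9] [ 84.9 -35.2]
plateR [84.1 33. ] [84.5 32.4]
spindle end [88.2 -9.7] [88.2  8. ] drum [ 27.7 -17.5] [27.7 16.3]
key [87.1 -5.4] [87.1  2.2]
```

Call:
move_arm --moves '[[-0.4,[0,0,-1],0],[-0.4,[0,0,-3],0],[-0.4,[0,0,-6],0],[-0.4,[0,0,-9],0],[-0.4,[0,0,-12],0],[-0.4,[0,0,-14],0],[-0.4,[0,0,-14],0],[-0.4,[0,0,-14],0]]'

```text
time_s: 13.63
tcp_pos: [0.5025, -0.0493, 0.2503]
tool_rot: [1.834, 2.547, 0.002]
wrist_force: [0.6, -0.5, -0.9]
finger_gap: 0.696
```

```bash
python3 m.py e; python3 - <<'E'
import cv2,numpy as np
a=cv2.imread("pics/ewrist.png")[120:400,160:400]; b=cv2.imread("pics/eside.png")[150:260,140:290]
cv2.imwrite("pics/v11.png",np.hstack([cv2.resize(a,(400,466),interpolation=2),cv2.resize(b,(400,466),interpolation=2)]))
E
```

```text
[ 0.50250942 -0.04928668  0.25026274] [ 0.62648691 -0.53648487 -0.9019701 ] [-0.02291156  0.03912944 -0.01017399] 0.6959616076373287
wrist roller 0.73 [279. 229.] [ 0.5105 -0.0757  0.048 ]
wrist key 0.77 [275. 123.] [0.4815 0.0032 0.063 ]
side roller 0.9 [195. 197.] [ 0.5048 -0.0762  0.048 ]
side key 0.63 [229. 189.] [ 0.4889 -0.0025  0.063 ]
scene roller 0.64 [335. 172.] [ 0.517  -0.0942  0.048 ]
scene key 0.65 [338. 188.] [0.4756 0.0017 0.063 ]
```

View pics/v11.png

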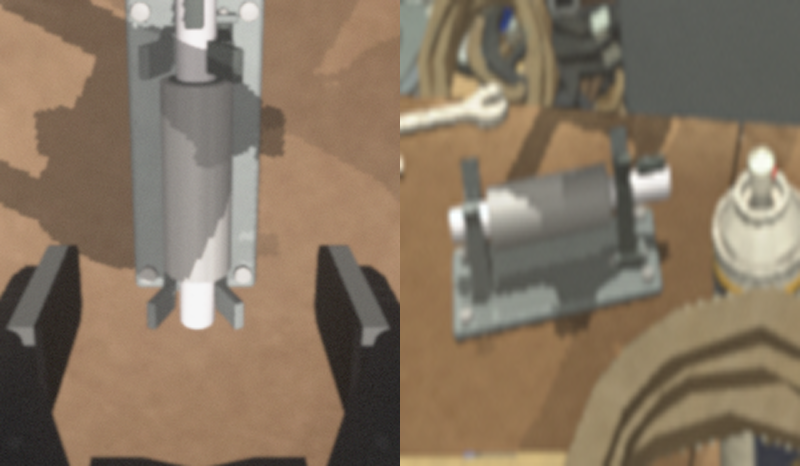

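```bash
python3 -c "
from cell import bot
print(bot.close_job())"
```

```text
the job is handed in; nothing more can be done
None
```

The roller lies in both forks of the stand with its keyed end at the jaw and the key up. The job was handed in at about 14 s, and the system gave no verdict.

**What I did:** I rolled the roller about 28 mm between the open fingers until the key was on top. I measured it about 0.05 rad off vertical both before and after gripping. I then lifted it, laid it in the forks, pressed to about 20 N, let go and moved clear.

**Last checks:**
- **Height and fit:** the tool height put the axis at about 48 mm. The widths of the spindle and drum in the close-up agreed with that, and the axis looked level and parallel to the stand in the side view.
- **Position:** drum middle was within about 2–3 mm of the seat, from the wrist camera.
- **Key:** about 0.05 rad off vertical after release.
- **Jaw:** within about 1 mm of where it stood before insertion, so I take it as closed. The jaw angle was only judged from pictures.
- **Bystanders:** I kept clear of the cartons, spray can and pulley, but did not measure them again at the end.

**What went wrong or disagreed:**
- One gripping move began with a leftover 22 mm shift. It slid the roller about 3 mm along its axis. I checked the key again before lifting and it was still up.
- The scene and side cameras put the roller up to about 2 cm away from the wrist camera's position. I trusted the close wrist view.

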